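Close the seasoning canister and take off the outer lid

ROBOT

A 6-joint arm with a two-finger parallel gripper is mounted at the origin on the work surface. World frame = base frame: x ahead of the robot, y to its left, z up, the work surface at z = 0. Lengths are in mm, angles in rad, forces in N, time in s.
With the tool pointing down it reaches from about 300 to 775 mm from the base axis. Payload 14.6 kg.
Tool frame: the origin (TCP) lies on the centre line of the jaws, within the pads' length; the fingertips stand 11 mm ahead of it and the grasp point (between the pads) lies 8 mm behind it; x points along the fingers, y is the direction in which the jaws open and shut, and the axes are right-handed (so a half turn about x gives the same grasp; the last joint's range is limited). The gripper opens to 94 mm and grips with 3 to 60 N. Pads are 16 mm wide; open, the fingers measure 119 mm over their backs; the gripper's body (75 mm by 177 mm) begins 78 mm behind the grasp point.
Start: joints at [1.173, 0.3, 1.521, -0, 1.321, -0.067], TCP at [178.637, 520.171, 216.446] pointing down, gripper open.
Joint ranges: [-3.03, 3.03], [-0.79, 2.21], [0.23, 2.52], [-1.04, 4.18], [0, 3.07], [-2.55, 2.55]. Speed limits (rad/s): [2.22, 2.22, 2.57, 3.14, 3.14, 3.14].

INTERFACE

Orientations are given as [roll, pitch, yaw] about the fixed x, y, z axes, in that order (R = Rz(yaw) Ry(pitch) Rx(roll)).
In Python, from cell import manip gives the robot as it stands.
- The arm moves only by the shell command python3 -m handwheel 'ROWS' [OPENING] [FORCE]. ROWS is JSON, a list of rows, each a list of 2 entries, a list of its own where there are three numbers: the shift along the tool's x, y, z in mm, then the turn about the tool's x in rad. In form: [[[x, y, z], spin], ...]. A call has exactly 10 rows; each row shifts and turns the commanded pose from where the row before left it, along the tool's axes as they then stand; what a row does not reach is not made up. A row lasts 1/8 s, in which the tool goes at most 62.5 mm and 10.7 degrees, less where a joint would pass 70% of its speed; a pose out of reach is approached as far as the arm can. A call with a gripper value outside its range is refused whole. OPENING is the closure in counts, from 0 (fully open) to 255 (shut), set as the call begins (- or left out, the last holds). The fingers move at their own pace and stop on an object; FORCE is the grip in N (left out, the last holds). Time passes only in rows, so rows that do not move let the fingers close, or fill a call up. It gives the time, the measured TCP pose, the force and the opening at its end, in the units of the state.
- manip.read_state(): the state, without advancing time (a new reading comes with each control period).
- manip.camera(name): name is "side" or "top"; returns a dict with "pixels" (400x640x3 uint8, red, green, blue), "z_map" (400x640 float32, mm along the optical axis (not along the pixel's ray), 0 where there is no reading), "mtx" (3x3 intrinsics, pixels), "k1" (the pictures are not rectified: a ray, as slopes to the right and down, at radius r is drawn at 1 + k1 r^2 times it, then the intrinsics apply), "xyz" and "orientation" of the camera in the world. Camera axes: x right, y up, looking along -z (the intrinsics and any distortion apply to the point x, -y, -z); pixel columns grow to the right and rows downward; lengths in mm; the calibration is good to about 2 mm. A picture is of the moment at which its call begins.
- manip.sign_off(): hands the job in, once; it reports no verdict.
Trained networks look in the newest picture that a camera, given by its name, has taken for a name from the list of things; names that differ only in an ending like _2 or _b are one class to them, and where a whole thing is asked for, a point or a joint stands for the part that bears it (a point fixed in the world has none). Each returns a list of dicts, best first, with "confidence" (0 to 1); they miss things now and then, are a little off and sometimes report something else, mostly with a low value. They report only what shows in the picture. A call takes as long as a camera call. They do not tell look-alikes from the thing itself.
- manip.cut_out(target, camera): "region" (400x640 bool, what is visible of it) and "centre" ([column, row] in pixels, amid what is visible of it).
The state is a dict: "clock": time; "joints": joint angles; "qd": joint speeds; "effort": joint torques, N m; "eef_pos": TCP position; "eef_rot": TCP orientation; "wrist_force": force on the tool from outside, world axes, zero at the start; "moment": the same for the moment, N m; "finger_gap": finger opening in mm.
Only numpy, scipy, OpenCV 4.12 (cv2) and the standard library are available. Lean on these libraries where they do the work, as an engineer would, in place of code of your own. Each camera call takes 0.05 s, during which the arm holds its last target. There are 200 camera calls.

TASK

Slide the plain steel spacer ring over the canister's neck, keeping hold of it until it sits flat on the shoulder; then lift both nested lids together off their stand by the inner lid's stem, lower them onto the ring until the inner lid is seated, and let go. Now lift the outer lid alone by its collar, straight up about 10 cm, leaving the inner lid and ring seated and undisturbed. Finish while still holding the outer lid up over the canister, level and clear of everything, ready to hand over for washing, with the other things on the counter left where they are.

Things in the scene. Friction and masses are not known exactly. Their poses are not given: they have to be found in the camera images.
- canister: Fixed round steel canister; origin: centre of its underside, z up. Body 110 mm across, 80 mm tall to a flat shoulder; the neck on it is 50 mm outside, 42 mm bore, 16 mm tall (open mouth at 96 mm). With the ring on the shoulder, ring centre is at 90 mm and ring top at 100 mm above the origin; the inner lid's flange then rests on the ring.
- stand: Fixed grey lid stand: 100 mm square base 10 mm thick, on it a tube 64 mm across, top 40 mm above the counter; origin: centre of its underside, z up. The nested lids start upright on it. It may be left or right of the ring, with the canister on the other side.
- ring_centre (a point): Centre (half-way up) of the loose steel spacer ring, lying flat on the counter: 64 mm outside, 54 mm inside diameter, 20 mm tall, 110 g; 2 mm clearance all round on the neck. z: ring axis, up. (The wider, thinner hoop, 86 mm across, is not it.)
- inner_stem (a point): Middle of the bare top 26 mm of the inner lid's 16 mm round stem, which stands out of the outer lid's collar; z up. Steel, 180 g. Flange 76 mm across, 4 mm thick, underside 45 mm below this point, with a tapered plug below it, 37 mm across, 16 mm long (2.5 mm clearance all round in the neck). Height of this point: 85 mm on the stand, 145 mm seated on the ring on the canister.
- outer_collar (a point): Middle of the outer lid's round collar, 40 mm across, 24 mm tall, z up. Steel, 220 g. Laid loose on the inner lid's flange, so lifting the stem carries both. Cap 88 mm across, top 4 mm thick, its flat top 12 mm below this point; skirt to 30 mm below this point. Collar hole 24 mm for the 16 mm stem. Nested, this point is 25 mm below inner_stem.
- dish: Bystander to leave alone (within 20 mm of its place): small white sauce dish; origin at its underside.
- cutter: Bystander to leave alone (within 20 mm of its place): thin dumpling-cutter hoop, 86 mm across; origin at its underside.
- oil: Bystander to leave alone (within 20 mm of its place): oil bottle; origin at its underside.
- pepper: Bystander to leave alone (within 20 mm of its place): pepper jar; origin at its underside.
- cup: Bystander to leave alone (within 20 mm of its place): white cup; origin at its underside.
- platter: Bystander to leave alone (within 20 mm of its place): glass platter; origin at its underside.
- turner: Bystander to leave alone (within 20 mm of its place): turner (spatula); origin at its underside.
Mind the look-alikes: they are no part of the job. What is shaped like the part that bears outer_collar but orange or purple is not meant.

How it is judged:
By the outcome, as a careful person would: the job done as asked, in the order asked, and still so for the second after the job is handed in, while the arm keeps its last pose, push and grip.
It also fails if it takes over 72 s, if anything falls off the work surface, if the arm or the gripper's body presses on something with over 40 N, if the wrist force passes 120 N, or if a joint passes its speed limit or range.

## Working session

There is one attempt and no reset: what is moved stays moved. The work goes in short steps, Python scripts to look and compute and a shell command to move; the robot and the scene stay as the last step left them, time stands still between calls to the robot, and variables do not carry over. Pictures are saved under pics/ and viewed, about 8 in all and at most 12, crops included, and the job is handed in when it is done.

```bash
ls; mkdir -p pics
cat > h.py <<'E'
import numpy as np, cv2
from scipy.spatial.transform import Rotation as Ro
from cell import manip
def world(c, px, z=None):
    """pixels Nx2 (+depth N) -> world points"""
    px=np.asarray(px,float).reshape(-1,1,2)
    D=np.array([c["k1"],0,0,0,0.])
    u=cv2.undistortPoints(px,np.array(c["mtx"],float),D)[:,0]
    R=Ro.from_euler('xyz',c["orientation"]).as_matrix()
    d=np.c_[u[:,0],-u[:,1],-np.ones(len(u))]
    return np.array(c["xyz"]), d@R.T if z is None else np.array(c["xyz"])+(d*np.asarray(z)[:,None])@R.T
def cloud(c, mask):
    r,k=np.nonzero(mask&(c["z_map"]>0))
    return world(c,np.c_[k,r],c["z_map"][r,k])[1]
def save(c,n): cv2.imwrite(f"pics/{n}.png",c["pixels"][:,:,::-1])
E
python3 - <<'E'
from h import *
print(manip.read_state())
for n in("top","side"):
    c=manip.camera(n); save(c,n+"0"); print(n,c["xyz"],c["orientation"],c["k1"])
    for t in("canister","stand","ring_centre","inner_stem","outer_collar","dish","cutter","oil","pepper","cup","platter","turner"):
        for o in manip.cut_out(t,n)[:3]:
            p=cloud(c,o["region"])
            if len(p): 
                hi=p[p[:,2]>np.percentile(p[:,2],95)-4]
                print(t,round(o["confidence"],2),np.round(o["centre"]),len(p),np.round(np.percentile(p,[2,98],axis=0)).tolist(),"top mid",np.round((hi.min(0)+hi.max(0))/2),np.round(np.median(p,axis=0)))
E
```

```text
pics
{'clock': 0.0, 'joints': array([ 1.17338754e+00,  3.00487646e-01,  1.52160092e+00, -4.36843608e-06,
        1.32071430e+00, -6.66041353e-02]), 'qd': array([ 1.07332457e-03, -3.57991381e-03,  4.32803379e-04,  3.01391638e-04,
       -7.50254484e-04,  5.88655187e-05]), 'effort': array([ 1.02352151e-03, -5.31776798e+01, -3.52749896e+01,  7.09126191e-02,
        2.40256899e-02, -7.01363865e-05]), 'eef_pos': array([178.54645514, 519.93514285, 215.86886255]), 'eef_rot': array([-1.63390419,  1.56958611, -1.96470775]), 'wrist_force': array([-0.78487701,  0.91445442,  1.13330329]), 'moment': array([0.043594  , 0.02596142, 0.05079307]), 'finger_gap': 94.23925114502711}
top [ 455.5169936   -33.80013009 1348.50111626] [ 0.05279184  0.00700512 -1.56550257] -0.10217108286977848
canister 0.86 [368. 200.] 1289 [[486.0, -218.0, -1.0], [585.0, -115.0, 95.0]] top mid [ 535. -160.   94.] [ 534. -165.   79.]
canister 0.28 [262. 263.] 431 [[323.0, 115.0, 1.0], [385.0, 178.0, 25.0]] top mid [354. 146.  24.] [352. 149.  13.]
stand 0.63 [240. 231.] 394 [[428.0, 199.0, 0.0], [533.0, 300.0, 35.0]] top mid 
[... 3679 characters left out ...]
ter 0.96 [290. 265.] 719 [[325.0, -163.0, 1.0], [408.0, -79.0, 33.0]] top mid [ 366. -121.   31.] [ 366. -118.   18.]
oil 0.93 [372. 171.] 1213 [[705.0, -33.0, 5.0], [752.0, 17.0, 188.0]] top mid [734.  -4. 184.] [721. -16.  91.]
pepper 0.57 [408. 207.] 516 [[719.0, -179.0, 5.0], [755.0, -144.0, 87.0]] top mid [ 740. -160.   86.] [ 728. -167.   53.]
cup 0.7 [331. 159.] 676 [[697.0, 118.0, 5.0], [763.0, 184.0, 83.0]] top mid [730. 149.  82.] [723. 141.  58.]
platter 0.61 [473. 270.] 2965 [[615.0, -452.0, 1.0], [791.0, -329.0, 24.0]] top mid [ 700. -390.   23.] [ 711. -395.    9.]
turner 0.86 [177. 177.] 668 [[277.0, 231.0, -3.0], [398.0, 493.0, 21.0]] top mid [303. 293.  19.] [340. 414.   3.]
```

View pics/top0.png

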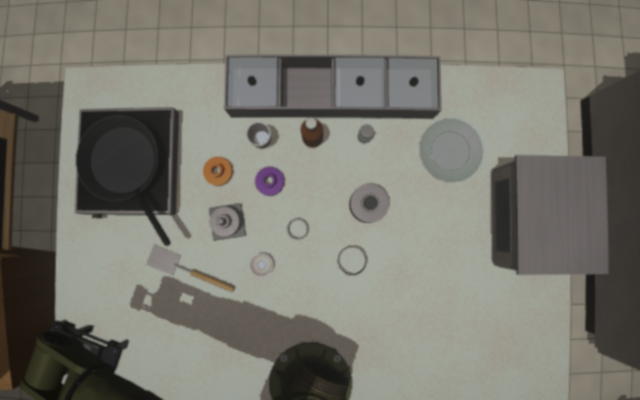

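View pics/side0.png

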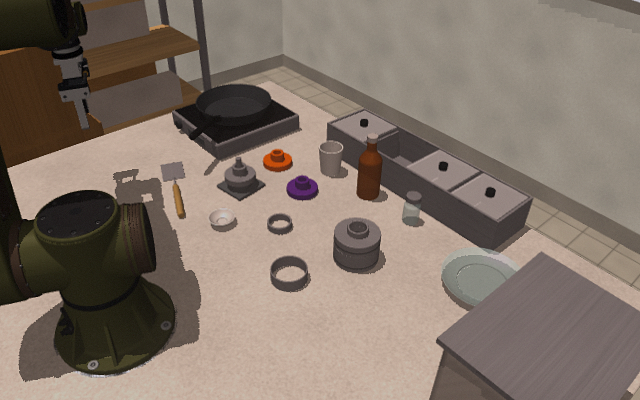

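Top view: canister (369,203), ring (298,228), steel lids on the stand (226,221), cutter hoop (352,260). In the side view they are at (357,242), (280,224), (239,180) and (289,273). The orange and purple lids are the decoys. Next I'll refine the centres.

```bash
cat >> h.py <<'E'
from scipy.optimize import minimize
def fit(p,zlo,zhi,ri,ro):
    """centre of an annulus (ri..ro) seen as points with zlo<z<zhi"""
    q=p[(p[:,2]>zlo)&(p[:,2]<zhi)]; c0=(q[:,:2].min(0)+q[:,:2].max(0))/2
    def f(c):
        r=np.hypot(*(q[:,:2]-c).T); e=r-np.clip(r,ri,ro); return np.mean(np.minimum(np.abs(e),8)**2)
    s=minimize(f,c0,method="Nelder-Mead"); return np.round(s.x,1),round(s.fun**.5,2),len(q),round(float(np.median(q[:,2])),1)
def box(c,x,y,r=60):
    H,W=c["z_map"].shape; p=cloud(c,np.ones((H,W),bool)); return p[np.hypot(p[:,0]-x,p[:,1]-y)<r]
E
python3 - <<'E'
from h import *
s=manip.read_state(); R=Ro.from_euler('xyz',s["eef_rot"]).as_matrix(); print(np.round(R,3))
for n in("top","side"):
    c=manip.camera(n); print(n)
    p=box(c,534,-166,58)
    print("neck",fit(p,88,104,21,25),"shoulder",fit(p,72,86,25,55))
    p=box(c,460,40,50); print("ring",fit(p,14,26,27,32)," wall",fit(p,5,26,27,32))
    p=box(c,481,249,60); print("cap",fit(p,42,54,20,44),"collar",fit(p,64,78,8,20),"stem",fit(p,86,106,0,8))
    p=box(c,481,249,75); print("base",np.round(np.percentile(p[(p[:,2]>6)&(p[:,2]<14)],[1,99],axis=0),1).tolist())
E
```

```text
[[-0.     0.325  0.946]
 [-0.     0.946 -0.325]
 [-1.    -0.     0.   ]]
top
neck (array([ 535.3, -167.6]), np.float64(0.05), 76, 95.2) shoulder (array([ 534.4, -166.8]), np.float64(0.36), 935, 79.3)
ring (array([461.7,  39.6]), np.float64(0.05), 103, 19.3)  wall (array([460.2,  39. ]), np.float64(2.82), 137, 18.0)
cap (array([481.4, 252.7]), np.float64(0.62), 507, 46.9) collar (array([481.2, 250.7]), np.float64(0.06), 95, 71.4) stem (array([480.9, 250.1]), np.float64(0.0), 29, 97.1)
base [[428.0, 198.1, 6.1], [535.6, 302.6, 13.8]]
side
neck (array([ 534.1, -166.6]), np.float64(0.67), 163, 93.7) shoulder (array([ 533.9, -166.6]), np.float64(0.92), 1011, 79.4)
ring (array([460.4,  41.1]), np.float64(0.75), 161, 18.5)  wall (array([460.3,  40.8]), np.float64(0.82), 279, 15.8)
cap (array([479.7, 253.6]), np.float64(0.96), 323, 45.8) collar (array([480.2, 254.1]), np.float64(1.09), 94, 68.5) stem (array([477.2, 250.8]), np.float64(0.4), 31, 94.3)
base [[428.2, 197.1, 6.1], [533.2, 293.6, 13.4]]
```

```bash
python3 -m handwheel '[[[0,-36,42],0],[[0,-36,42],0],[[0,-36,42],0],[[0,-36,42],0],[[0,-36,42],0],[[0,-36,42],0],[[0,-36,42],0],[[0,-36,42],0],[[0,-36,42],0],[[0,-36,42],0]]' 0 20
cat >> h.py <<'E'
def to(x,y,z=None):
    s=manip.read_state(); R=Ro.from_euler('xyz',s["eef_rot"]).as_matrix(); p=s["eef_pos"]
    print("t",round(s["clock"],2),"pos",np.round(p,1),"go tool xyz",np.round(R.T@(np.array([x,y,p[2] if z is None else z])-p),1),"F",np.round(s["wrist_force"],1),"gap",round(s["finger_gap"],1),"j",np.round(s["joints"],2))
E
python3 -c "
from h import *
to(460.8,40.4,15)"
```

```text
clock: 2.65
eef_pos: [459.6, 41.5, 216.7]
eef_rot: [0.43, 1.57, 0.099]
wrist_force: [1.3, 1.0, 0.1]
finger_gap: 93.8
t 2.65 pos [459.6  41.5 216.7] go tool xyz [201.7  -0.7   1.3] F [1.3 1.  0.1] gap 93.8 j [ 0.01  0.1   1.76  0.    1.28 -1.23]
```

```bash
python3 -m handwheel '[[[40,-0.5,1],0],[[40,0,0],0],[[40,0,0],0],[[35,0,0],0],[[25,0,0],0],[[15,0,0],0],[[6,0,0],0],[[0,0,0],0],[[0,0,0],0],[[0,0,0],0]]' 0 20
python3 - <<'E'
from h import *
to(460.8,40.4,15)
E
```

```text
clock: 3.9
eef_pos: [460.1, 42.5, 16.0]
eef_rot: [0.333, 1.57, 0.002]
wrist_force: [-0.1, 0.2, 0.3]
finger_gap: 93.8
t 3.9 pos [460.1  42.5  16. ] go tool xyz [ 1.  -1.7  1.4] F [-0.1  0.2  0.3] gap 93.8 j [ 0.01  0.39  1.93 -0.    0.81 -1.23]
```

```bash
python3 -m handwheel '[[[1,0,0],0],[[0,0,0],0],[[0,0,0],0],[[0,0,0],0],[[0,0,0],0],[[0,0,0],0],[[0,0,0],0],[[0,0,0],0],[[0,0,0],0],[[0,0,0],0]]' 255 8 && python3 -m handwheel '[[[0,0,0],0],[[0,0,0],0.142],[[0,0,0],0.178],[[0,0,0],0.178],[[0,0,0],0.178],[[0,0,0],0.178],[[0,0,0],0.178],[[0,0,0],0.178],[[0,0,0],0.178],[[0,0,0],0.178]]' 45 8
python3 - <<'E'
from h import *
to(460.8,40.4,15)
E
```

```text
clock: 5.15
eef_pos: [459.7, 42.5, 14.5]
eef_rot: [-0.095, 1.571, -0.426]
wrist_force: [0.5, -0.6, 0.7]
finger_gap: 64.4
clock: 6.4
eef_pos: [459.7, 42.5, 14.4]
eef_rot: [2.11, 1.571, 0.207]
wrist_force: [0.2, 0.7, -0.8]
finger_gap: 77.4
t 6.4 pos [459.7  42.5  14.4] go tool xyz [-0.6  1.7  1.6] F [ 0.2  0.7 -0.8] gap 77.4 j [0.01 0.4  1.93 0.   0.81 0.34]
```

```bash
python3 -m handwheel '[[[0,0,0],0],[[0,0,0],0],[[0,0,0],0],[[0,0,0],0],[[0,0,0],0],[[0,0,0],0],[[0,0,0],0],[[0,0,0],0],[[0,0,0],0],[[0,0,0],0]]' 255 30
python3 - <<'E'
from h import *
to(534.4,-166.9)
E
```

```text
clock: 7.65
eef_pos: [459.7, 42.5, 14.4]
eef_rot: [-0.866, 1.571, -2.762]
wrist_force: [0.1, -0.4, 1.3]
finger_gap: 63.2
t 7.65 pos [459.7  42.5  14.4] go tool xyz [  0.  137.8 174.4] F [ 0.1 -0.4  1.3] gap 63.2 j [ 0.01  0.4   1.93 -0.    0.81  0.34]
```

```bash
python3 -m handwheel '[[[-40,0,0],0],[[-45,0,0],0],[[-35,20,25],0],[[0,28,35],0],[[0,28,35],0],[[0,28,35],0],[[0,20,25],0],[[0,9,12],0],[[0,4,5.2],0],[[0,0,0],0]]' 255 30
python3 -m handwheel '[[[0,0,0],0],[[0,0,0],0],[[0,0,0],0],[[0,0,0],0],[[0,0,0],0],[[0,0,0],0],[[0,0,0],0],[[0,0,0],0],[[0,0,0],0],[[0,0,0],0]]'
python3 - <<'E'
from h import *
to(533.3,-164.8)
for n in("top","side"):
    c=manip.camera(n)
    big=cv2.resize(c["pixels"][150:280,280:440],None,fx=4,fy=4,interpolation=cv2.INTER_CUBIC); cv2.imwrite(f"pics/{n}1.png",big[:,:,::-1])
    p=box(c,533,-166,58); 
    for a,b in((112,140),(118,130)): print(n,"ring",fit(p,a,b,27,32))
    print("shoulder",fit(p,72,86,25,55))
E
```

```text
clock: 8.9
eef_pos: [534.3, -163.9, 134.4]
eef_rot: [-2.047, 1.571, 2.34]
wrist_force: [0.4, 0.8, -0.3]
finger_gap: 63.5
clock: 10.15
eef_pos: [534.4, -164.5, 134.5]
eef_rot: [0.627, 1.571, -1.27]
wrist_force: [-1.2, 0.3, -1.8]
finger_gap: 63.1
t 10.15 pos [ 534.4 -164.5  134.5] go tool xyz [-0.  -0.9  0.6] F [-1.2  0.3 -1.8] gap 63.1 j [-0.36  0.4   1.59 -0.    1.16 -0.04]Traceback (most recent call last):
  File "<stdin>", line 7, in <module>
  File "h.py", line 19, in fit
    q=p[(p[:,2]>zlo)&(p[:,2]<zhi)]; c0=(q[:,:2].min(0)+q[:,:2].max(0))/2
                                        ~~~~~~~~~~~^^^
    return umr_minimum(a, axis, None, out, keepdims, initial, where)
ValueError: zero-size array to reduction operation minimum which has no identity
```

Run:
```python
from h import *
c=manip.camera("side")
big=cv2.resize(c["pixels"][150:290,270:440],None,fx=4,fy=4,interpolation=cv2.INTER_CUBIC); cv2.imwrite("pics/side1.png",big[:,:,::-1])
for t in("ring_centre",):
    for o in manip.cut_out(t,"side")[:2]:
        p=cloud(c,o["region"]); print(o["confidence"],o["centre"],np.percentile(p,[2,98],axis=0).round(1).tolist())
        print(fit(p,115,145,27,32))
p=box(c,533,-166,58); print("ring",fit(p,118,138,27,32),"shoulder",fit(p,72,86,25,55)); print(manip.read_state()["eef_pos"])
```

```text
0.64 [355.9, 215.1] [[502.5, -195.5, 0.9], [644.7, -65.0, 141.4]]
(array([ 533.1, -164.5]), np.float64(0.33), 387, 132.1)
ring (array([ 533.1, -165.9]), np.float64(2.08), 343, 129.8) shoulder (array([ 533.9, -166.5]), np.float64(0.86), 897, 79.4)
[ 534.35842547 -164.52378418  134.45391118]
```

View pics/side1.png

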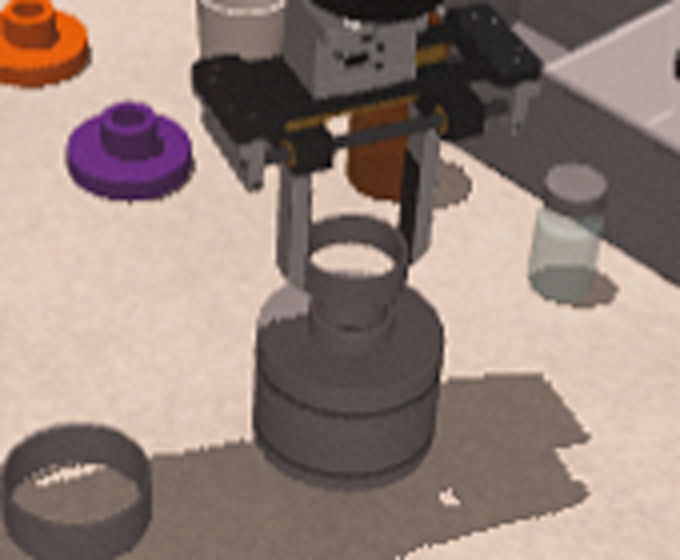

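The ring is held level between the jaws above the neck (crop (356,265), neck below at about (350,325)). Both cameras agree on the ring-to-neck offset, giving a target near (533.2, -164.8) in robot coordinates.

```bash
python3 -m handwheel '[[[0,-0.9,0.6],0],[[10,0,0],0],[[10,0,0],0],[[3,0,0],0],[[3,0,0],0],[[0,0,0],0],[[0,0,0],0],[[0,0,0],0],[[0,0,0],0],[[0,0,0],0]]'
python3 - <<'E'
from h import *
to(533.2,-164.8,94.4)
E
```

```text
clock: 11.55
eef_pos: [533.3, -164.8, 108.5]
eef_rot: [1.362, 1.571, -0.535]
wrist_force: [0.5, -0.2, -0.9]
finger_gap: 63.7
t 11.55 pos [ 533.3 -164.8  108.5] go tool xyz [14.1 -0.2  0. ] F [ 0.5 -0.2 -0.9] gap 63.7 j [-0.37  0.43  1.61 -0.    1.1  -0.04]
```

```bash
python3 -m handwheel '[[[2,0,0],0],[[2,0,0],0],[[2,0,0],0],[[2,0,0],0],[[2,0,0],0],[[1,0,0],0],[[1,0,0],0],[[0,0,0],0],[[0,0,0],0],[[0,0,0],0]]'
python3 - <<'E'
from h import *
to(533.2,-164.8,94.4)
print(manip.read_state()["moment"])
c=manip.camera("side"); p=box(c,533,-166,58); print("ring",fit(p,90,108,27,32))
E
```

```text
clock: 12.8
eef_pos: [533.4, -164.9, 96.5]
eef_rot: [1.23, 1.571, -0.667]
wrist_force: [0.4, 0.6, -1.8]
finger_gap: 63.1
t 12.8 pos [ 533.4 -164.9   96.5] go tool xyz [ 2.1 -0.2 -0. ] F [ 0.4  0.6 -1.8] gap 63.1 j [-0.37  0.44  1.62 -0.    1.08 -0.04]
[-0.13034551 -0.03084617  0.03757575]
ring (array([ 532.5, -168.2]), np.float64(3.24), 394, 97.8)
```

Clean entry. I'll press gently until contact, still holding.

```bash
python3 -m handwheel '[[[1,0,0],0],[[0.5,0,0],0],[[0.5,0,0],0],[[0.3,0,0],0],[[0.3,0,0],0],[[0,0,0],0],[[0,0,0],0],[[0,0,0],0],[[0,0,0],0],[[0,0,0],0]]'
python3 - <<'E'
from h import *
to(533.2,-164.8,94.4)
E
```

```text
clock: 14.1
eef_pos: [533.4, -164.9, 94.4]
eef_rot: [1.397, 1.57, -0.5]
wrist_force: [-0.8, -0.0, 6.4]
finger_gap: 63.1
t 14.1 pos [ 533.4 -164.9   94.4] go tool xyz [ 0.  -0.2  0. ] F [-0.8 -0.   6.4] gap 63.1 j [-0.37  0.45  1.62 -0.    1.07 -0.04]
```

```bash
python3 -m handwheel '[[[0,0,0],0],[[0,0,0],0],[[0,0,0],0],[[0,0,0],0],[[0,0,0],0],[[-15,0,0],0],[[-25,0,0],0],[[-35,0,0],0],[[-25,-15,-30],0],[[0,-23,-46.5],0]]' 40 20 && python3 -m handwheel '[[[0,-23,-46.5],0],[[0,-23,-46.5],0],[[0,-23,-46.5],0],[[0,-23,-46.5],0],[[0,-23,-46.5],0],[[0,-20,-40],0],[[0,-14,-28],0],[[0,0,0],0],[[0,0,0],0],[[0,0,0],0]]' 0 20
python3 - <<'E'
from h import *
to(479.2,254,86)
c=manip.camera("top"); p=box(c,534,-166,58); print("ring",fit(p,96,106,27,32),fit(p,97,106,27,32))
print("neck",fit(p,90,97.5,21,25),"shoulder",fit(p,72,86,25,55))
big=cv2.resize(c["pixels"][170:240,330:410],None,fx=6,fy=6,interpolation=cv2.INTER_CUBIC)
c=manip.camera("side"); p=box(c,534,-166,58); print("ring",fit(p,96,106,27,32),"shoulder",fit(p,72,86,32,55))
b2=cv2.resize(c["pixels"][205:275,320:400],None,fx=5,fy=6,interpolation=cv2.INTER_CUBIC)
cv2.imwrite("pics/ring2.png",np.hstack([big[:,:400],b2])[:,:,::-1])
E
```

```text
clock: 15.35
eef_pos: [522.4, -80.1, 196.8]
eef_rot: [1.671, 1.566, -0.228]
wrist_force: [0.4, 0.9, -0.4]
finger_gap: 79.1
clock: 16.6
eef_pos: [477.2, 251.4, 194.2]
eef_rot: [2.129, 1.57, 0.231]
wrist_force: [-0.2, 0.2, -0.4]
finger_gap: 94.0
t 16.6 pos [477.2 251.4 194.2] go tool xyz [108.2   1.   -3.1] F [-0.2  0.2 -0.4] gap 94.0 j [ 0.42  0.3   1.58 -0.    1.27  0.74]
ring (array([ 534. , -167.8]), np.float64(1.76), 129, 98.8) (array([ 533.9, -167.7]), np.float64(1.52), 105, 99.4)
neck (array([ 533.4, -165.1]), np.float64(3.04), 109, 95.3) shoulder (array([ 534.6, -166.4]), np.float64(0.39), 809, 79.2)
ring (array([ 533.9, -166.4]), np.float64(2.18), 180, 98.6) shoulder (array([ 534.7, -165. ]), np.float64(2.42), 808, 79.4)
```

View pics/ring2.png

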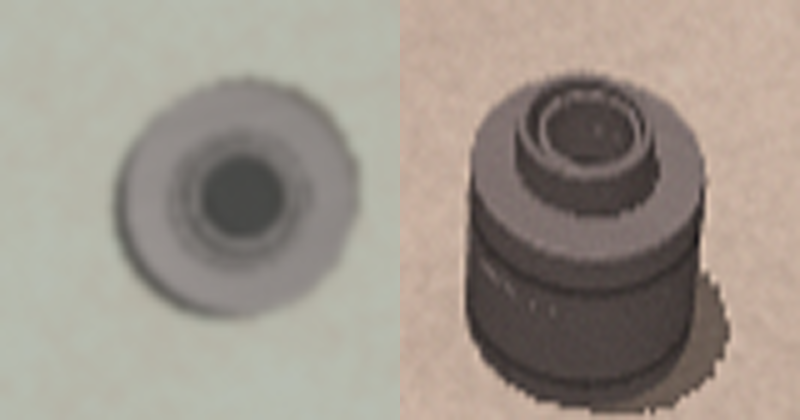

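Top crop: the ring sits concentric on the neck around (243,195). In the side crop it lies flat, with its rim at (585,130). Now the stem.

```bash
python3 -m handwheel '[[[0,1,-3],0],[[25,0,0],0],[[30,0,0],0],[[25,0,0],0],[[15,0,0],0],[[9,0,0],0],[[4,0,0],0],[[0,0,0],0],[[0,0,0],0],[[0,0,0],0]]' 0 20
python3 - <<'E'
from h import *
to(479.2,254,86)
c=manip.camera("side"); p=box(c,480,252,60); print(fit(p,84,104,0,8))
b=cv2.resize(c["pixels"][100:220,180:320],None,fx=4,fy=4,interpolation=cv2.INTER_CUBIC); cv2.imwrite("pics/stem3.png",b[:,:,::-1])
E
```

```text
clock: 17.95
eef_pos: [479.0, 254.8, 86.3]
eef_rot: [2.302, 1.57, 0.405]
wrist_force: [-0.3, 0.2, 0.3]
finger_gap: 93.9
t 17.95 pos [479.  254.8  86.3] go tool xyz [0.3 0.5 0.7] F [-0.3  0.2  0.3] gap 93.9 j [ 0.42  0.43  1.67 -0.    1.04  0.75]
(array([478.9, 251.3]), np.float64(6.52), 95, 93.8)
```

View pics/stem3.png

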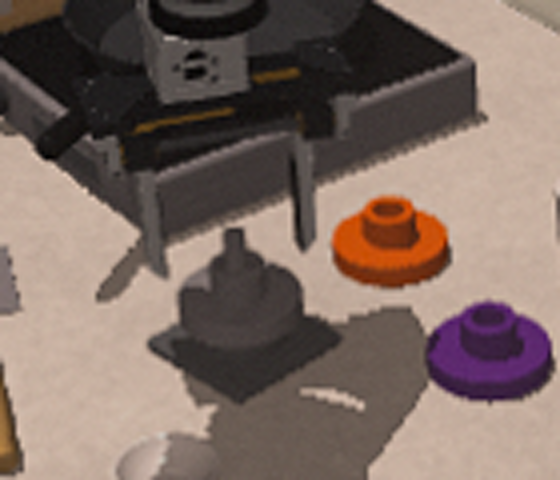

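```bash
python3 -m handwheel '[[[0,0,0],0],[[0,0,0],0],[[0,0,0],0],[[0,0,0],0],[[0,0,0],0],[[0,0,0],0],[[0,0,0],0],[[0,0,0],0],[[0,0,0],0],[[0,0,0],0]]' 255 45
python3 -c "
from h import *
to(479.2,254,86)"
```

```text
clock: 19.25
eef_pos: [479.0, 254.7, 85.9]
eef_rot: [2.038, 1.57, 0.141]
wrist_force: [2.0, 0.3, 0.3]
finger_gap: 14.7
t 19.25 pos [479.  254.7  85.9] go tool xyz [-0.1  0.5  0.6] F [2.  0.3 0.3] gap 14.7 j [ 0.42  0.43  1.67 -0.    1.04  0.75]
```

```bash
python3 -m handwheel '[[[-5,0,0],0],[[-10,0,0],0],[[-15,0,0],0],[[-20,0,0],0],[[-20,0,0],0],[[-15,0,0],0],[[-10,0,0],0],[[-5,0,0],0],[[0,0,0],0],[[0,0,0],0]]' 255 45
python3 - <<'E'
from h import *
to(533.4,-164.9)
c=manip.camera("side"); p=box(c,479,254,60); print("cap",fit(p,138,152,20,44))
b=cv2.resize(c["pixels"][80:220,160:320],None,fx=4,fy=4,interpolation=cv2.INTER_CUBIC); cv2.imwrite("pics/lift4.png",b[:,:,::-1])
E
```

```text
clock: 20.5
eef_pos: [478.6, 254.7, 185.3]
eef_rot: [-0.802, 1.57, -2.699]
wrist_force: [0.0, 0.3, -3.7]
finger_gap: 15.0
t 20.5 pos [478.6 254.7 185.3] go tool xyz [1.000e-01 1.863e+02 3.799e+02] F [ 0.   0.3 -3.7] gap 15.0 j [ 0.42  0.31  1.58 -0.    1.25  0.75]
cap (array([477.8, 254.1]), np.float64(0.92), 368, 145.1)
```

View pics/lift4.png

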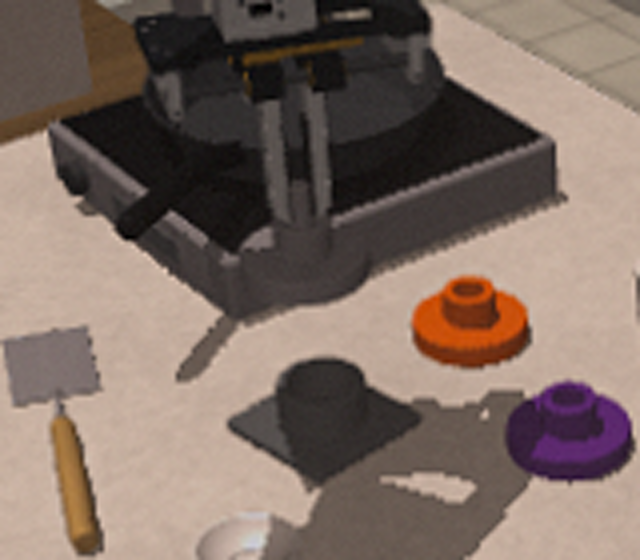

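Both lids are off the stand, level, and the wrist reads 3.7 N, which matches their weight. The empty stand shows at crop (325,420). Carrying on to the canister.

```bash
python3 -m handwheel '[[[0,8,16],0],[[0,16,32],0],[[0,20,41],0],[[0,20,41],0],[[0,20,41],0],[[0,20,41],0],[[0,20,41],0],[[0,20,41],0],[[0,18,36],0],[[0,12,24],0]]' && python3 -m handwheel '[[[0,8,16],0],[[0,4,9.5],0],[[0,0,0],0],[[0,0,0],0],[[5,0,0],0],[[5,0,0],0],[[0,0,0],0],[[0,0,0],0],[[0,0,0],0],[[0,0,0],0]]'
python3 - <<'E'
from h import *
to(533.4,-164.9,146)
c=manip.camera("side"); p=box(c,533,-166,60); print("cap",fit(p,130,142,20,44),"shoulder",fit(p,72,86,32,55))
b=cv2.resize(c["pixels"][150:290,280:440],None,fx=4,fy=4,interpolation=cv2.INTER_CUBIC); cv2.imwrite("pics/over5.png",b[:,:,::-1])
E
```

```text
clock: 21.8
eef_pos: [529.7, -138.9, 185.6]
eef_rot: [-0.913, 1.57, -2.811]
wrist_force: [0.2, 0.4, -2.4]
finger_gap: 15.0
clock: 23.05
eef_pos: [533.5, -164.4, 176.0]
eef_rot: [1.573, 1.571, -0.324]
wrist_force: [0.0, -0.3, -2.9]
finger_gap: 15.2
t 23.05 pos [ 533.5 -164.4  176. ] go tool xyz [30.   0.1  0.5] F [ 0.  -0.3 -2.9] gap 15.2 j [-0.36  0.35  1.55  0.    1.24 -0.04]
cap (array([ 533. , -162.9]), np.float64(0.51), 587, 137.2) shoulder (array([ 534.4, -164.4]), np.float64(0.72), 683, 79.3)
```

View pics/over5.png

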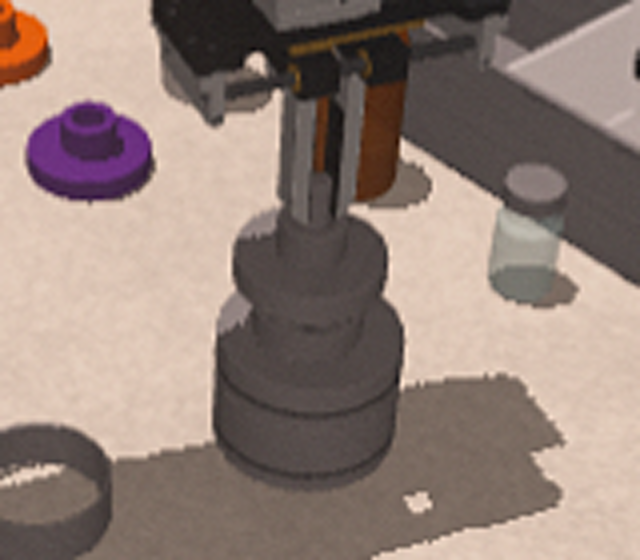

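```bash
python3 -m handwheel '[[[6,0,0.5],0],[[6,0,0],0],[[3,0,0],0],[[2,0,0],0],[[2,0,0],0],[[1,0,0],0],[[1,0,0],0],[[0,0,0],0],[[0,0,0],0],[[0,0,0],0]]'
python3 - <<'E'
from h import *
to(533.4,-164.9,146)
print(manip.read_state()["moment"])
c=manip.camera("side"); p=box(c,533,-166,60); print("cap",fit(p,112,124,20,44),"collar",fit(p,134,145,8,20))
E
```

```text
clock: 24.35
eef_pos: [533.3, -164.8, 154.9]
eef_rot: [0.948, 1.571, -0.949]
wrist_force: [-0.2, 0.4, -3.6]
finger_gap: 15.2
t 24.35 pos [ 533.3 -164.8  154.9] go tool xyz [8.9 0.1 0. ] F [-0.2  0.4 -3.6] gap 15.2 j [-0.37  0.37  1.57 -0.    1.2  -0.04]
[-0.12753923  0.06513196 -0.01046245]
cap (array([ 533.1, -163.1]), np.float64(0.43), 557, 116.5) collar (array([ 532.2, -163.5]), np.float64(0.66), 115, 139.8)
```

Still just the lids' weight, with the plug 3 mm into the mouth. Continuing down.

```bash
python3 -m handwheel '[[[1,0,0],0],[[1,0,0],0],[[1,0,0],0],[[1,0,0],0],[[1,0,0],0],[[1,0,0],0],[[1,0,0],0],[[0,0,0],0],[[0,0,0],0],[[0,0,0],0]]'
python3 - <<'E'
from h import *
to(533.4,-164.9,146); print(manip.read_state()["moment"])
E
```

```text
clock: 25.65
eef_pos: [533.4, -164.8, 147.9]
eef_rot: [1.339, 1.571, -0.558]
wrist_force: [3.4, -1.5, -2.9]
finger_gap: 15.1
t 25.65 pos [ 533.4 -164.8  147.9] go tool xyz [1.9 0.1 0. ] F [ 3.4 -1.5 -2.9] gap 15.1 j [-0.37  0.38  1.58 -0.    1.18 -0.04]
[-0.30832387 -0.60866515  0.02980579]
```

```bash
python3 -m handwheel '[[[0,0.5,0],0],[[0,0.5,0],0],[[0.5,0,0],0],[[0.5,0,0],0],[[0.5,0,0],0],[[0.4,0,0],0],[[0,0,0],0],[[0,0,0],0],[[0,0,0],0],[[0,0,0],0]]'
python3 - <<'E'
from h import *
to(533.4,-164.9,146); print(manip.read_state()["moment"])
E
```

```text
clock: 26.9
eef_pos: [534.3, -165.1, 146.0]
eef_rot: [1.025, 1.571, -0.872]
wrist_force: [0.3, 0.6, -3.2]
finger_gap: 14.8
t 26.9 pos [ 534.3 -165.1  146. ] go tool xyz [-0.  -0.9  0.1] F [ 0.3  0.6 -3.2] gap 14.8 j [-0.37  0.39  1.58 -0.    1.18 -0.04]
[-0.08379867  0.13411032  0.05571594]
```

```bash
python3 -m handwheel '[[[0.3,0,0],0],[[0.3,0,0],0],[[0.2,0,0],0],[[0.2,0,0],0],[[0,0,0],0],[[0,0,0],0],[[0,0,0],0],[[0,0,0],0],[[0,0,0],0],[[0,0,0],0]]'
python3 - <<'E'
from h import *
to(533.4,-164.9,146); print(manip.read_state()["moment"])
E
```

```text
clock: 28.15
eef_pos: [534.4, -165.2, 145.9]
eef_rot: [1.437, 1.57, -0.46]
wrist_force: [-5.1, 1.6, 7.6]
finger_gap: 15.2
t 28.15 pos [ 534.4 -165.2  145.9] go tool xyz [-0.1 -1.   0.1] F [-5.1  1.6  7.6] gap 15.2 j [-0.37  0.39  1.58 -0.    1.18 -0.04]
[ 0.2806989   1.04480376 -0.00826498]
```

Seated: 11 N contact at exactly 60 mm above the stand height. I'll relax slightly, then let go.

```bash
python3 -m handwheel '[[[-0.4,0,0],0],[[-0.4,0,0],0],[[0,0,0],0],[[0,0,0],0],[[0,0,0],0],[[0,0,0],0],[[0,0,0],0],[[0,0,0],0],[[0,0,0],0],[[0,0,0],0]]'
python3 - <<'E'
from h import *
to(533.4,-164.9,146)
E
python3 -m handwheel '[[[0,0,0],0],[[0,0,0],0],[[0,0,0],0],[[0,0,0],0],[[0,0,0],0],[[0,0,0],0],[[0,0,0],0],[[0,0,0],0],[[0,0,0],0],[[0,0,0],0]]' 0 20
python3 - <<'E'
from h import *
to(534.4,-165.2,121.5)
c=manip.camera("side"); p=box(c,533,-166,60); print("cap",fit(p,104,111,20,44),"collar",fit(p,124,136,8,20),"stem",fit(p,146,160,0,8))
b=cv2.resize(c["pixels"][150:290,280:440],None,fx=4,fy=4,interpolation=cv2.INTER_CUBIC); cv2.imwrite("pics/seat6.png",b[:,:,::-1])
E
```

```text
clock: 29.4
eef_pos: [534.3, -165.1, 145.9]
eef_rot: [1.46, 1.571, -0.437]
wrist_force: [-2.2, 2.4, 5.4]
finger_gap: 15.0
t 29.4 pos [ 534.3 -165.1  145.9] go tool xyz [-0.1 -0.9  0.1] F [-2.2  2.4  5.4] gap 15.0 j [-0.37  0.39  1.58 -0.    1.18 -0.04]
clock: 30.65
eef_pos: [534.3, -165.1, 145.8]
eef_rot: [0.654, 1.571, -1.243]
wrist_force: [0.4, -0.7, 0.9]
finger_gap: 94.1
t 30.65 pos [ 534.3 -165.1  145.8] go tool xyz [24.3  0.2  0. ] F [ 0.4 -0.7  0.9] gap 94.1 j [-0.37  0.39  1.58 -0.    1.18 -0.04]
cap (array([ 533.8, -163.5]), np.float64(0.49), 499, 107.6) collar (array([ 534.1, -164.4]), np.float64(1.82), 151, 130.8) stem (array([ 532.7, -166.2]), np.float64(6.28), 133, 154.3)
```

View pics/seat6.png

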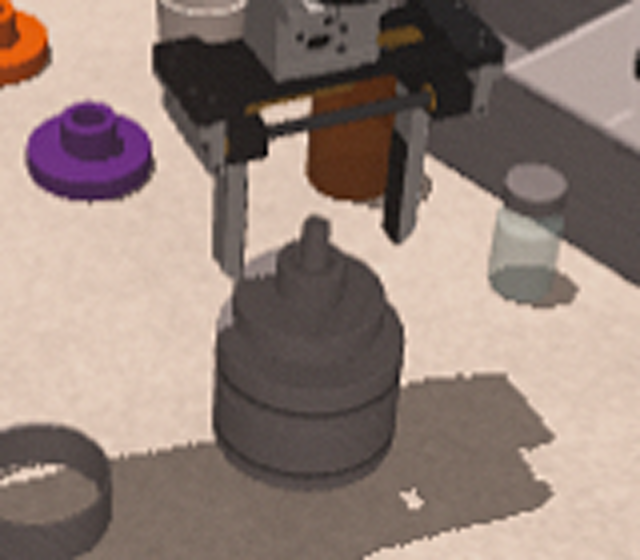

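The lids are seated, with the cap at crop (310,290) and the stem top at (318,220). The stem looks slightly leaned, so I'll check it numerically.

Run:
```python
from h import *
c=manip.camera("side")
R=Ro.from_euler('xyz',c["orientation"]).as_matrix(); M=np.diag([1,-1,-1.])@R.T
def proj(P): 
    P=np.atleast_2d(P).astype(float); return cv2.projectPoints(P,cv2.Rodrigues(M)[0],-M@np.array(c["xyz"]),np.array(c["mtx"],float),np.array([c["k1"],0,0,0,0.]))[0][:,0]
print("axis px",(proj([[534,-166.6,z] for z in(0,80,108,132,158)])-[280,150])*4)
p=box(c,533.5,-164,42); q=p[(p[:,2]>103)&(p[:,2]<112)&(np.hypot(p[:,0]-533.5,p[:,1]+164)>23)]
A=np.c_[q[:,:2]-q[:,:2].mean(0),np.ones(len(q))]; s=np.linalg.lstsq(A,q[:,2],rcond=None)[0]; print("cap plane slope deg",np.degrees(s[:2]),s[2],len(q))
g=c["pixels"][150:290,280:440].mean(2)
p=box(c,533.5,-165,16)
for z in range(134,162,4):
    q=p[(p[:,2]>z)&(p[:,2]<=z+4)]; print(z,len(q),q[:,:2].mean(0).round(1) if len(q) else "")
```

```text
axis px [[300.19449308 426.59749196]
 [308.24100085 326.50522308]
 [311.20449929 289.42917722]
 [313.80856581 256.75448206]
 [316.6982433  220.39068146]]
cap plane slope deg [0.35599826 0.17679118] 107.66021641572142 375
134 11 [ 529.3 -169.7]
138 10 [ 529. -168.]
142 10 [ 529.3 -169. ]
146 11 [ 529.6 -167.4]
150 10 [ 530.2 -168.7]
154 22 [ 534.  -166.4]
158 7 [ 533.  -166.1]
```

The stem's lean is only perspective: the projected axis matches it and the cap is level to 0.4°. Down to the collar.

```bash
python3 -m handwheel '[[[6,0,0],0],[[8,0,0],0],[[6,0,0],0],[[3,0,0],0],[[1.2,0,0],0],[[0,0,0],0],[[0,0,0],0],[[0,0,0],0],[[0,0,0],0],[[0,0,0],0]]' 0 12 
python3 -c "
from h import *
to(534.3,-165.1,121.5)"
python3 -m handwheel '[[[0,0,0],0],[[0,0,0],0],[[0,0,0],0],[[0,0,0],0],[[0,0,0],0],[[0,0,0],0],[[0,0,0],0],[[0,0,0],0],[[0,0,0],0],[[0,0,0],0]]' 255 12
python3 -m handwheel '[[[0,0,0],0],[[0,0,0],0],[[0,0,0],0],[[0,0,0],0],[[0,0,0],0],[[0,0,0],0],[[0,0,0],0],[[0,0,0],0],[[0,0,0],0],[[0,0,0],0]]' 255 40
python3 -c "
from h import *
to(534.3,-165.1,121.5)"
```

```text
clock: 32.0
eef_pos: [534.3, -165.1, 121.6]
eef_rot: [1.35, 1.571, -0.547]
wrist_force: [-0.2, 0.4, -0.8]
finger_gap: 93.9
t 32.0 pos [ 534.3 -165.1  121.6] go tool xyz [ 0.1  0.  -0.1] F [-0.2  0.4 -0.8] gap 93.9 j [-0.37  0.41  1.6  -0.    1.13 -0.04]
clock: 33.25
eef_pos: [534.2, -165.1, 121.5]
eef_rot: [-1.199, 1.571, -3.096]
wrist_force: [-0.9, 0.8, -0.2]
finger_gap: 39.9
clock: 34.5
eef_pos: [534.2, -165.1, 121.5]
eef_rot: [-2.03, 1.571, 2.356]
wrist_force: [-0.8, 0.1, -0.4]
finger_gap: 39.3
t 34.5 pos [ 534.2 -165.1  121.5] go tool xyz [ 0.   0.1 -0. ] F [-0.8  0.1 -0.4] gap 39.3 j [-0.37  0.41  1.6   0.    1.13 -0.04]
```

```bash
python3 -m handwheel '[[[-1,0,0],0],[[-2,0,0],0],[[-2,0,0],0],[[-3,0,0],0],[[-4,0,0],0],[[0,0,0],0],[[0,0,0],0],[[0,0,0],0],[[0,0,0],0],[[0,0,0],0]]'
python3 - <<'E'
from h import *
to(534.2,-165.1,221.5)
c=manip.camera("side"); p=box(c,533.5,-165,16)
q=p[p[:,2]>140]; print("top z",np.percentile(q[:,2],[50,95]),len(q))
E
```

```text
clock: 35.75
eef_pos: [534.3, -165.1, 133.5]
eef_rot: [-1.754, 1.571, 2.633]
wrist_force: [0.5, -0.8, -2.4]
finger_gap: 39.1
t 35.75 pos [ 534.3 -165.1  133.5] go tool xyz [-88.   -0.1   0. ] F [ 0.5 -0.8 -2.4] gap 39.1 j [-0.37  0.4   1.59  0.    1.15 -0.04]
top z [159.17428348 428.92654596] 195
```

The wrist reads 2.4 N, which is the outer lid alone, and there's no lateral drag. Lifting on.

```bash
python3 -m handwheel '[[[-4,0,0],0],[[-8,0,0],0],[[-12,0,0],0],[[-15,0,0],0],[[-16,0,0],0],[[-14,0,0],0],[[-10,0,0],0],[[-6,0,0],0],[[-3,0,0],0],[[0,0,0],0]]'
python3 -m handwheel '[[[0,0,0],0],[[0,0,0],0],[[0,0,0],0],[[0,0,0],0],[[0,0,0],0],[[0,0,0],0],[[0,0,0],0],[[0,0,0],0],[[0,0,0],0],[[0,0,0],0]]'
python3 - <<'E'
from h import *
to(534.2,-165.1,221.5)
c=manip.camera("side")
p=box(c,533.5,-165,44)
for nm,lo,hi,ri,ro in(("cap",200,214,20,44),("flange",100,107,8,38),("stem",130,160,0,8)): 
    try: print(nm,fit(p,lo,hi,ri,ro))
    except ValueError: print(nm,"none")
for nm,lo,hi in(("cap",200,214),("flange",100,108)):
    q=p[(p[:,2]>lo)&(p[:,2]<hi)&(np.hypot(p[:,0]-533.5,p[:,1]+165)>23)]
    A=np.c_[q[:,:2]-q[:,:2].mean(0),np.ones(len(q))]; print(nm,"slope deg",np.degrees(np.linalg.lstsq(A,q[:,2],rcond=None)[0][:2]),len(q))
b=cv2.resize(c["pixels"][110:290,260:440],None,fx=3.3,fy=3.3,interpolation=cv2.INTER_CUBIC); cv2.imwrite("pics/end7.png",b[:,:,::-1])
for t in("dish","cutter","oil","pepper","cup","platter","turner"):
    o=manip.cut_out(t,"side")
    if o: print(t,np.round(o[0]["confidence"],2),np.round(o[0]["centre"]))
E
```

```text
clock: 37.05
eef_pos: [534.2, -165.1, 221.4]
eef_rot: [-1.641, 1.571, 2.746]
wrist_force: [-0.6, -0.0, -2.1]
finger_gap: 39.1
clock: 38.3
eef_pos: [534.3, -165.1, 221.6]
eef_rot: [0.768, 1.571, -1.129]
wrist_force: [0.3, 0.2, -2.3]
finger_gap: 39.0
t 38.3 pos [ 534.3 -165.1  221.6] go tool xyz [ 0.1 -0.1 -0. ] F [ 0.3  0.2 -2.3] gap 39.0 j [-0.37  0.32  1.49 -0.    1.34 -0.04]
cap (array([ 534.8, -163.3]), np.float64(0.52), 523, 207.4)
flange (array([ 534.3, -164.5]), np.float64(0.33), 496, 103.4)
stem (array([ 531.4, -167.2]), np.float64(0.0), 80, 144.9)
cap slope deg [1.71619817 1.64660086] 449
flange slope deg [ 0.20906038 -0.12818912] 344
dish 0.79 [221. 216.]
cutter 0.58 [288. 266.]
oil 0.84 [369. 164.]
pepper 0.69 [415. 207.]
cup 0.78 [328. 164.]
turner 0.55 [174. 175.]
```

View pics/end7.png

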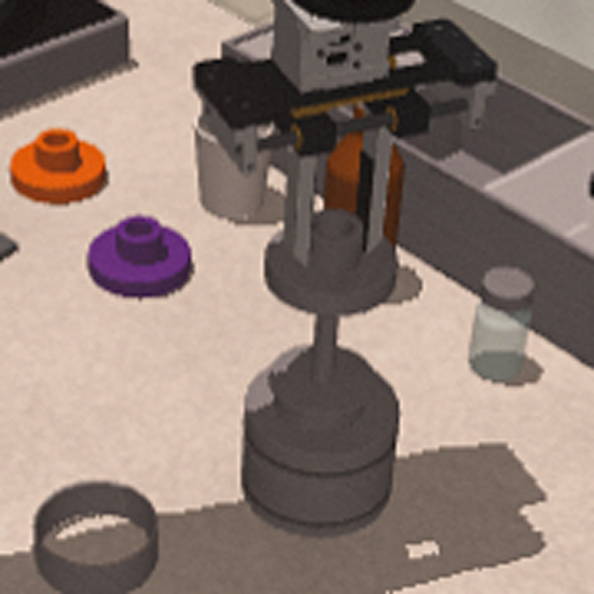

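The outer lid hangs at crop (330,265), clear of the stem at (325,345). The inner lid's flange is flat at 103.4 mm on the ring, and the bystanders are in place. Handing in.

```bash
python3 -c "
from cell import manip
print(manip.sign_off())"
```

```text
the job is handed in; nothing more can be done
None
```

The job is done and handed in at about 39 s of the 72 s allowed. The robot is still holding the outer lid over the canister.

1. **Ring:** I slid it over the neck and held it until it touched the shoulder at about 6 N. A later picture showed it flat and concentric.
2. **Both lids:** I lifted them by the stem and lowered them until the inner lid seated on the ring, 60 mm above its height on the stand. On the way down the plug brushed the bore wall with about 4 N, and I cleared that with a 1 mm sideways shift before letting go.
3. **Outer lid:** I lifted it alone by its collar, straight up 100 mm, with no sideways drag.

**Last checks:**
- **Weight and clearance:** the wrist carries 2.3 N, which is the outer lid alone, and in the picture it hangs clear of the stem.
- **Inner lid:** it is still seated. Its flange top measured 103.4 mm (104 mm expected) and is level within 0.3°.
- **Bystanders:** the detector found the dish, cutter, oil, pepper, cup and turner within a few pixels of their starting places.

**Checks that failed or disagreed:**
- **Platter:** the detector missed it in the last look, but the arm never went near it.
- **Outer lid level:** the plane fit gave about 1.7° of slope in each of x and y. I put this down to finger pixels in the fit but did not confirm it; it looks level in the picture.
- **Camera positions:** the two cameras and the arm disagreed by 1–3 mm, so I relied on offsets measured from the gripped ring, and on feel.

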